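# Load the wooden carrier and hold it up

## Robot

A 6-joint arm with a two-finger parallel gripper is mounted at the origin on the work surface. World frame = base frame: x ahead of the robot, y to its left, z up, the work surface at z = 0. Lengths are in mm, angles in rad, forces in N, time in s.
With the tool pointing down it reaches from about 350 to 775 mm from the base axis. Payload 7.3 kg.
Tool frame: the origin (TCP) lies on the centre line of the jaws, within the pads' length; the fingertips stand 17 mm ahead of it and the grasp point (between the pads) lies 2 mm behind it; z points along the fingers, y is the line along which they close (so a half turn about z gives the same grasp; the last joint's range is limited). The gripper opens to 92 mm and grips with 3 to 60 N. Pads are 19 mm wide; open, the fingers measure 130 mm over their backs; the gripper's body (75 mm by 190 mm) begins 47 mm behind the grasp point.
Start: joints at [-1.383, 0.342, 1.524, -0, 1.275, -0.146], TCP at [172.031, -496.033, 243.741] pointing down, gripper open.
Joint ranges: [-2.53, 2.53], [-0.77, 2.02], [0.04, 2.7], [-1, 4.14], [0.28, 2.66], [-3.11, 3.11]. Speed limits (rad/s): [2.57, 2.57, 3.14, 3.14, 3.14, 3.14].

## Interface

Orientations are given as [roll, pitch, yaw] about the fixed x, y, z axes, in that order (R = Rz(yaw) Ry(pitch) Rx(roll)).
In Python, from plant import bot gives the robot as it stands. The module is installed in compiled form; this text tells all that it offers.
- The arm moves only by the shell command python3 -m pendant 'ROWS'. ROWS is JSON, a list of rows, each a list of 3 entries, a list of its own where there are three numbers: the shift along the world's x, y, z as a fraction of full scale, then the turn, a rotation vector about the world's x, y, z as a fraction of full scale, then the opening, from -1 (shut) to 1 (fully open), so that 0 is half open. In form: [[[tx, ty, tz], [rx, ry, rz], claw], ...]. A call has exactly 10 rows; each row shifts and turns the commanded pose from where the row before left it; what a row does not reach is not made up. Full scale, the value 1, is 30 mm for a shift and 0.12 rad for a turn. A row lasts 1/12 s, in which the tool goes at most 41.7 mm and 7.16 degrees, less where a joint would pass 70% of its speed; a pose out of reach is approached as far as the arm can. A call with a number of a shift or a turn outside -1 to 1 is refused whole. A call with a gripper value outside its range is refused whole. The fingers move at their own pace and stop on an object; the grip force is fixed at half the most. Time passes only in rows, so rows that do not move let the fingers close, or fill a call up. It gives the time, the measured TCP pose, the force, the opening and the grip force at its end, in the units of the state.
- bot.get_obs(): the state, without advancing time (a new reading comes with each control period).
- bot.capture(name): name is "side" or "top"; returns the picture (384x512x3 uint8, blue, green, red); there is no depth.
- bot.camera_params(name): a dict with "fovy" (degrees; the focal length in pixels is half the picture's height over the tangent of half this angle, whatever the lens; pixels are square), "cx", "cy" (the principal point, pixels), "camera_from_world" (4x4, takes a point from world to camera coordinates). Camera axes: x right, y down, z forward; pixel columns grow to the right and rows downward; lengths in mm; the calibration is good to about 2 mm. A picture is of the moment at which its call begins. camera_params takes no time and is no camera call.
- bot.close_job(): hands the job in; it is judged then, once.
The state is a dict: "time": time; "joint_positions": joint angles; "dq": joint speeds; "tau": joint torques, N m; "tool_pos": TCP position; "tcp_rot": TCP orientation; "contact_force": force on the tool from outside, world axes, zero at the start; "moment": the same for the moment, N m; "grip_width": finger opening in mm; "finger_force": force on a finger pad.
Only numpy, scipy, OpenCV 4.12 (cv2) and the standard library are available. Lean on these libraries where they do the work, as an engineer would, in place of code of your own. Each camera call takes 0.05 s, during which the arm holds its last target. There are 200 camera calls.

## Task

Gently put the loose thin-walled tumbler upright into the empty well of the wooden carrier and let go of it; squeeze it only lightly and do not drop it. Then take the carrier by its handle, lift it level about 10 cm clear of the stall table with both tumblers in it, and finish while holding it up there, steady and level, for the customer to see. Leave the other wares alone.

Things in the scene. Friction and masses are not known exactly. Their poses are not given: they have to be found in the camera images.
- carrier: Loose pale wooden table carrier, 0.4 kg, standing on the stall table. Board 100 mm (its x) by 250 mm (its y), 12 mm thick, with a low round well near each end (see the two well points) and in the middle an upright stem (34 mm along x by 12 mm along y) topped by a handle. It balances about its middle once both tumblers are in. Sturdy: may be gripped with 60 N. Its yaw can be anything. Origin: centre of the board's underside; z up.
- handle (a point): Centre of the carrier's handle: a straight bar 80 mm long along the carrier's x, 16 mm thick (carrier's y), 26 mm tall, its centre 150 mm above the carrier's underside; pinch it across its 16 mm thickness, at its middle.
- empty_well (a point): Middle of the floor of the empty well, at carrier (0, -80, 12) mm; z up. Round well: 66 mm inside diameter, a wall 5 mm thick that stands 12 mm above the board.
- full_well (a point): Middle of the floor of the well that already holds a tumbler, at carrier (0, +80, 12) mm; same size as the empty well.
- loose_tumbler: Open bark-walled tumbler standing alone on the table to be put in the empty well: straight cylinder 56 mm outside diameter, 75 mm tall, wall 4 mm, about 0.1 kg (0.07 to 0.14 kg). Thin wall: grip it across its diameter with about 20 to 30 N per finger; more than 50 N per finger is too much for it. Origin: centre of its underside; z up its axis.
- seated_tumbler: The same kind of tumbler, already standing in the full well; it stays there. Origin: centre of its underside; z up its axis.
- mill: Bystander: dark turned wooden mill, 56 mm wide, 154 mm tall, at the left beyond the carrier. Origin: centre of its underside.
- bowl: Bystander: wooden bowl, 130 mm across, 45 mm tall, on the far side of the table. Origin: centre of its underside.
- spoon: Bystander: wooden spoon 260 mm long lying on the table at the right. Origin: on its underside, its x along the spoon.
Not all that is in view belongs to the job. Leave any green or turquoise look-alike of the loose_tumbler alone. Leave any turquoise look-alike of the seated_tumbler alone.

How it is judged:
By the outcome, as a careful person would: the job done as asked, in the order asked, and still so for the second after the job is handed in, while the arm keeps its last pose, push and grip.
It also fails if it takes over 56 s, if anything falls off the work surface, if the arm or the gripper's body presses on something with over 40 N, if the wrist force passes 120 N, or if a joint passes its speed limit or range.

## Working session

There is one attempt and no reset: what is moved stays moved. The work goes in short steps, Python scripts to look and compute and a shell command to move; the robot and the scene stay as the last step left them, time stands still between calls to the robot, and variables do not carry over. Pictures are saved under pics/ and viewed, at most 10 in all, crops included, and the job is handed in when it is done.

```bash
mkdir -p pics
python3 - <<'E'
from plant import bot
import cv2
for n in("side","top"):
    cv2.imwrite(f"pics/{n}0.png",bot.capture(n)); p=bot.camera_params(n); print(n,p)
o=bot.get_obs(); print(o)
E
```

```text
side {'fovy': 42.001906087175, 'cx': 261.77268736582533, 'cy': 191.96042989418467, 'camera_from_world': array([[-9.39259583e-01, -3.43056620e-01, -1.01779582e-02,
         5.08082057e+02],
       [-2.06427192e-01,  5.88374577e-01, -7.81794840e-01,
         2.10267997e+02],
       [ 2.74188347e-01, -7.32207288e-01, -6.23452675e-01,
         1.24348695e+03],
       [ 0.00000000e+00,  0.00000000e+00,  0.00000000e+00,
         1.00000000e+00]])}
top {'fovy': 51.24851699434891, 'cx': 254.39718562653346, 'cy': 194.7911677880092, 'camera_from_world': array([[ 4.38315798e-02, -9.99034891e-01,  2.84228929e-03,
        -4.03909445e+01],
       [-9.78894370e-01, -4.35160332e-02, -1.99680164e-01,
         5.72487806e+02],
       [ 1.99611136e-01,  5.96999607e-03, -9.79857007e-01,
         1.27430953e+03],
       [ 0.00000000e+00,  0.00000000e+00,  0.00000000e+00,
         1.00000000e+00]])}
{'time': 0.1, 'joint_positions': array([-1.38298802e+00,  3.42649351e-01,  1.52488772e+00, -5.68385890e-05,
        1.27535515e+00, -1.46003273e-01]), 'dq': array([ 0.00083602, -0.00305302, -0.00146281, -0.00047105, -0.00111104,
       -0.00045069]), 'tau': array([ 1.94572960e-03, -4.32005703e+01, -2.44694549e+01,  7.19447667e-02,
        5.26295300e-02, -3.39239284e-05]), 'tool_pos': array([ 171.9589632 , -495.70703231,  243.1281313 ]), 'tcp_rot': array([-3.14029901e+00, -1.35291410e-04,  3.33828080e-01]), 'contact_force': array([-0.93513238,  0.23897967, -0.89268404]), 'moment': array([0.00422884, 0.0402723 , 0.03550124]), 'finger_force': 0.0, 'grip_width': 91.82556381267014}
```

View pics/side0.png

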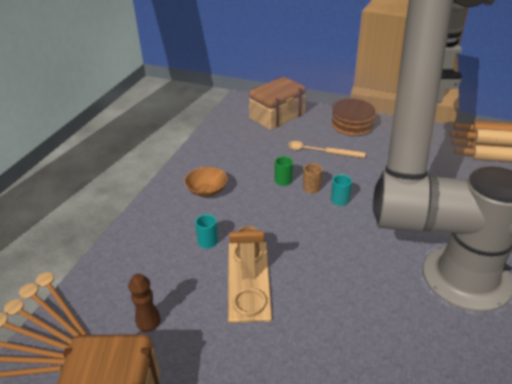

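View pics/top0.png

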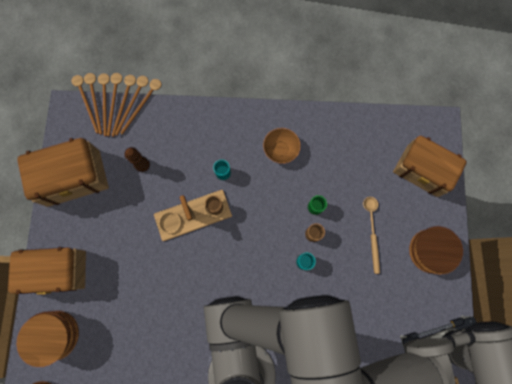

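Candidates for the loose tumbler, top/side pixels:
- Brown: (316,233) / (313,178).
- Green: (317,205) / (284,170).
- Turquoise: (306,262) / (341,190).
- Turquoise: (222,170) / (206,231).
- Brown, already seated: (214,205).

I choose the lone brown one. I'll check it in a crop.

```bash
cat > h.py <<'E'
from plant import bot
import numpy as np, cv2
def ray(n,u,v,z):
    p=bot.camera_params(n); T=p["camera_from_world"]; f=192/np.tan(np.radians(p["fovy"]/2))
    R,t=T[:3,:3],T[:3,3]; d=R.T@np.array([(u-p["cx"])/f,(v-p["cy"])/f,1]); c=-R.T@t
    return np.round(c+d*(z-c[2])/d[2],1)
def proj(n,P):
    p=bot.camera_params(n); T=p["camera_from_world"]; f=192/np.tan(np.radians(p["fovy"]/2))
    q=T[:3,:3]@np.array(P,float)+T[:3,3]; return np.round([f*q[0]/q[2]+p["cx"],f*q[1]/q[2]+p["cy"]],1)
E
python3 - <<'E'
import cv2,numpy as np
a=cv2.imread("pics/top0.png");b=cv2.imread("pics/side0.png")
r=lambda im,x,y,w,h,s:cv2.resize(im[y:y+h,x:x+w],None,fx=s,fy=s,interpolation=cv2.INTER_CUBIC)
out=np.zeros((600,800,3),np.uint8)
out[:300,:400]=r(a,146,175,100,75,4)   # top carrier
out[:300,400:]=r(a,280,190,80,60,5)  # top tumbler
out[300:,:400]=r(b,180,210,160,120,2.5) # side carrier
out[300:,400:]=r(b,270,150,80,60,5)
cv2.imwrite("pics/c1.png",out)
E
```

```text
(no output)
```

View pics/c1.png

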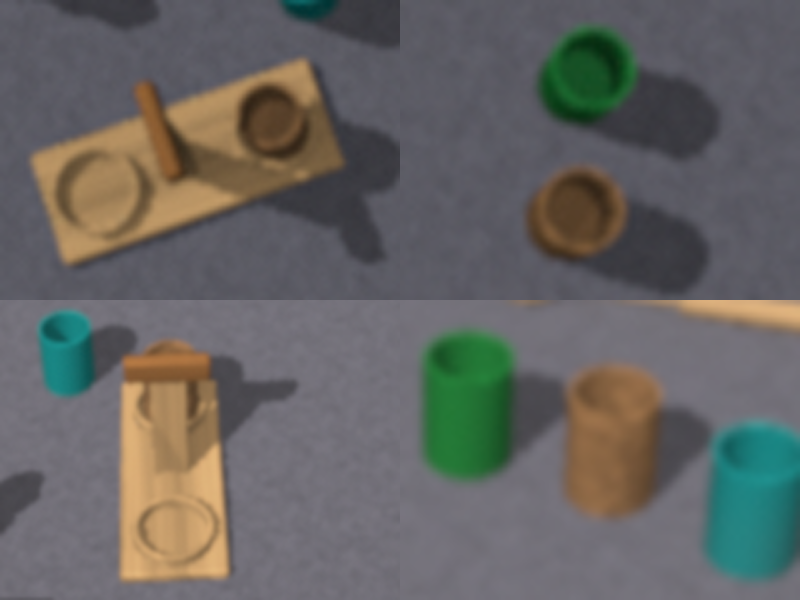

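The crop shows the lone brown tumbler's rim at top (316.5,232) and side (312.8,168.6). The empty well is the end at top (171,223) and side (250.4,301.6); the seated tumbler's rim is at top (214,205).

Run:
```python
from h import *
t=lambda x,y:(146+x/4,175+y/4)
print("tumbler",ray("top",316.5,232,75),ray("side",312.8,168.6,75))
print("well",ray("top",*t(101,193),24),ray("side",250.4,301.6,24))
print("seated",ray("top",*t(272,120),87))
print("handle",ray("top",*t(144,84),163),ray("top",*t(174,178),163), "side ends",ray("side",180+124/2.5,210+66/2.5,150),ray("side",180+210/2.5,210+68/2.5,150))
for c in((310,58),(345,163),(68,264),(30,157)):print("corner",ray("top",*t(*c),12))
for c in((121,380),(120,578),(229,577)):print("cs",ray("side",180+c[0]/2.5,210+(c[1]-300)/2.5,6))
# auto masks: green/turq for cross-view check
for n in("top","side"):
    im=cv2.imread(f"pics/{n}0.png");h=cv2.cvtColor(im,cv2.COLOR_BGR2HSV)
    m=cv2.inRange(h,(40,120,40),(100,255,255));k,l,s,c=cv2.connectedComponentsWithStats(m)
    for i in range(1,k):
        if s[i,4]>50:print(n,s[i],c[i].round(1),ray(n,*c[i],37))
```

```text
tumbler [ 456.8 -220.6   75. ] [ 457.8 -214.5   75. ]
well [470.6 260.2  24. ] [469.7 271.1  24. ]
seated [528.3 113.8  87. ]
handle [538.7 205.1 163. ] [467.5 176.7 163. ] side ends [542.8 205.8 150. ] [467.4 181.9 150. ]
corner [596.9  92.6  12. ]
corner [506.9  57.4  12. ]
corner [410.9 285.3  12. ]
corner [500.2 325.8  12. ]
cs [603.2  89.9   6. ]
cs [503.2 327.1   6. ]
cs [410.2 292.7   6. ]
top [213 160  18  20 266] [221.8 169.3] [662.1 100.5  37. ]
top [308 196  19  18 261] [317.  204.7] [ 553.4 -227.1   37. ]
top [296 253  20  17 268] [305.8 261.1] [ 364.2 -192.8   37. ]
side [275 157  17  28 437] [283.  170.4] [ 553.7 -226.5   37. ]
side [332 175  20  30 504] [340.8 189.3] [ 365.1 -193.2   37. ]
side [196 214  22  34 613] [206.3 230.7] [661.3  99.   37. ]
```

```bash
python3 -m pendant '[[[0.4,0.4,0],[0,0,-0.28],1],[[0.8,0.8,0],[0,0,-0.28],1],[[0.8,0.8,0],[0,0,-0.28],1],[[0.8,0.8,0],[0,0,-0.28],1],[[0.8,0.8,0],[0,0,-0.28],1],[[0.8,0.8,0],[0,0,-0.28],1],[[0.8,0.8,0],[0,0,-0.28],1],[[0.8,0.8,0],[0,0,-0.28],1],[[0.8,0.8,0],[0,0,-0.28],1],[[0.4,0.4,0],[0,0,-0.28],1]]'
```

```text
time: 0.93
tool_pos: [389.8, -277.3, 243.5]
tcp_rot: [-3.14, -0.0, -0.002]
contact_force: [-0.3, -0.2, -0.5]
grip_width: 91.8
finger_force: 0.0
```

```bash
python3 -m pendant '[[[0.45,0.39,0],[0,0,0],1],[[0.45,0.39,0],[0,0,0],1],[[0.45,0.39,0],[0,0,0],1],[[0.45,0.39,0],[0,0,0],1],[[0.45,0.39,0],[0,0,0],1],[[0,0,-0.6],[0,0,0],1],[[0,0,-1],[0,0,0],1],[[0,0,-1],[0,0,0],1],[[0,0,-1],[0,0,0],1],[[0,0,-0.6],[0,0,0],1]]'
python3 - <<'E'
from h import *
im=bot.capture("side"); print(bot.get_obs()["tool_pos"]); 
im2=bot.capture("top")
r=lambda im,x,y:cv2.resize(im[y:y+150,x:x+100],None,fx=4,fy=4,interpolation=cv2.INTER_CUBIC)
cv2.imwrite("pics/c2.png",np.hstack([r(im,265,80),r(im2,265,160)]))
E
```

```text
time: 1.77
tool_pos: [454.1, -220.5, 114.6]
tcp_rot: [-3.139, 0.004, -0.002]
contact_force: [-0.3, -0.1, 0.1]
grip_width: 91.8
finger_force: 0.0
[ 452.91852665 -219.74763675  112.33889985]
```

View pics/c2.png

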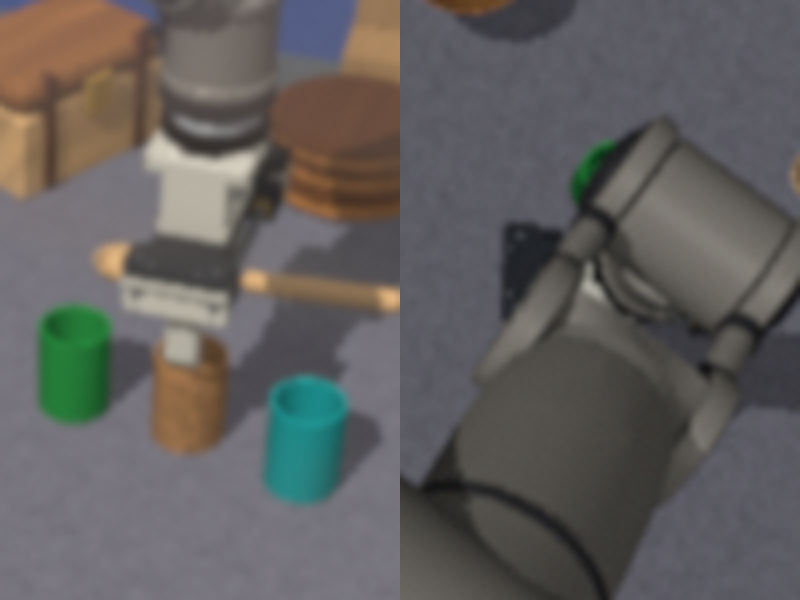

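The side view shows the near finger at (182,345) of the crop, in front of the brown tumbler (190,395). The jaws straddle it, with green and turquoise clear on either side.

```bash
python3 -m pendant '[[[0.13,0.08,-0.2],[0,0,0],1],[[0,0,-0.4],[0,0,0],1],[[0,0,-0.5],[0,0,0],1],[[0,0,-0.5],[0,0,0],1],[[0,0,-0.3],[0,0,0],1],[[0,0,-0.1],[0,0,0],1],[[0,0,0],[0,0,0],0.6],[[0,0,0],[0,0,0],0.4],[[0,0,0],[0,0,0],0.3],[[0,0,0],[0,0,0],0.2]]'; python3 -m pendant '[[[0,0,0],[0,0,0],0.15],[[0,0,0],[0,0,0],0.1],[[0,0,0],[0,0,0],0.05],[[0,0,0],[0,0,0],0],[[0,0,0],[0,0,0],0],[[0,0,0],[0,0,0],0],[[0,0,0],[0,0,0],0],[[0,0,0],[0,0,0],0],[[0,0,0],[0,0,0],0],[[0,0,0],[0,0,0],0]]'
```

```text
time: 2.7
tool_pos: [459.9, -219.4, 58.6]
tcp_rot: [3.141, -0.001, -0.002]
contact_force: [0.2, -0.5, -0.6]
grip_width: 69.6
finger_force: 0.0
time: 3.53
tool_pos: [459.6, -219.3, 58.1]
tcp_rot: [3.141, -0.001, -0.002]
contact_force: [-0.7, -0.5, 5.5]
grip_width: 56.3
finger_force: 30.0
```

```bash
python3 -m pendant '[[[0,0,0.2],[0,0,0],0],[[0,0,0.5],[0,0,0],0],[[0,0,0.8],[0,0,0],0],[[0,0,0.8],[0,0,0],0],[[0,0,0.8],[0,0,0],0],[[0,0,0.8],[0,0,0],0],[[0,0,0.8],[0,0,0],0],[[0,0,0.8],[0,0,0],0],[[0,0,0.8],[0,0,0],0],[[0,0,0.4],[0,0,0],0]]'; python3 -m pendant '[[[0,0.3,0],[0,0,0.3],0],[[0,0.7,0],[0,0,0.7],0],[[0,0.9,0],[0,0,0.8],0],[[0,0.9,0],[0,0,0.8],0],[[0,0.9,0],[0,0,0.8],0],[[0,0.9,0],[0,0,0.8],0],[[0,0.9,0],[0,0,0.8],0],[[0,0.9,0],[0,0,0.8],0],[[0,0.9,0],[0,0,0.8],0],[[0,0.9,0],[0,0,0.8],0]]'
```

```text
time: 4.37
tool_pos: [459.9, -219.4, 261.7]
tcp_rot: [3.14, -0.003, -0.002]
contact_force: [0.2, -1.0, -1.4]
grip_width: 56.3
finger_force: 30.0
time: 5.2
tool_pos: [458.2, 28.8, 257.4]
tcp_rot: [-3.139, 0.001, 0.893]
contact_force: [0.9, 0.5, -1.2]
grip_width: 56.4
finger_force: 30.0
```

```bash
python3 -m pendant '[[[0.05,0.9,0],[0,0,0.95],0],[[0.05,0.9,0],[0,0,0.95],0],[[0.05,0.9,0],[0,0,0.95],0],[[0.05,0.9,0],[0,0,0.95],0],[[0.05,0.9,0],[0,0,0.95],0],[[0.05,0.9,0],[0,0,0.95],0],[[0.05,0.9,0],[0,0,0.95],0],[[0.05,0.9,0],[0,0,0.95],0],[[0.05,0.5,0],[0,0,0.95],0],[[0.05,0.2,0],[0,0,0.4],0]]'; python3 -m pendant '[[[0,0,-0.3],[0,0,0],0],[[0,0,-0.6],[0,0,0],0],[[0,0,-0.6],[0,0,0],0],[[0,0,-0.6],[0,0,0],0],[[0,0,-0.6],[0,0,0],0],[[0,0,-0.6],[0,0,0],0],[[0,0,-0.6],[0,0,0],0],[[0,0,-0.4],[0,0,0],0],[[0,0,0],[0,0,0],0],[[0,0,0],[0,0,0],0]]'
python3 - <<'E'
from h import *
im=bot.capture("side"); im2=bot.capture("top"); print(bot.get_obs()["tool_pos"]); cv2.imwrite("pics/s3.png",im);cv2.imwrite("pics/t3.png",im2)
r=lambda im,x,y:cv2.resize(im[y:y+150,x:x+100],None,fx=4,fy=4,interpolation=cv2.INTER_CUBIC)
cv2.imwrite("pics/c3.png",np.hstack([r(im,200,190),r(im2,130,130)]))
E
```

```text
time: 6.03
tool_pos: [472.9, 266.4, 257.0]
tcp_rot: [-3.139, -0.001, 1.97]
contact_force: [-1.2, -0.4, -0.8]
grip_width: 56.4
finger_force: 30.0
time: 6.87
tool_pos: [473.3, 263.2, 128.5]
tcp_rot: [-3.138, -0.0, 1.959]
contact_force: [-0.6, 0.1, -0.1]
grip_width: 56.0
finger_force: 30.0
[474.46498011 263.72779935 130.09854709]
```

View pics/c3.png

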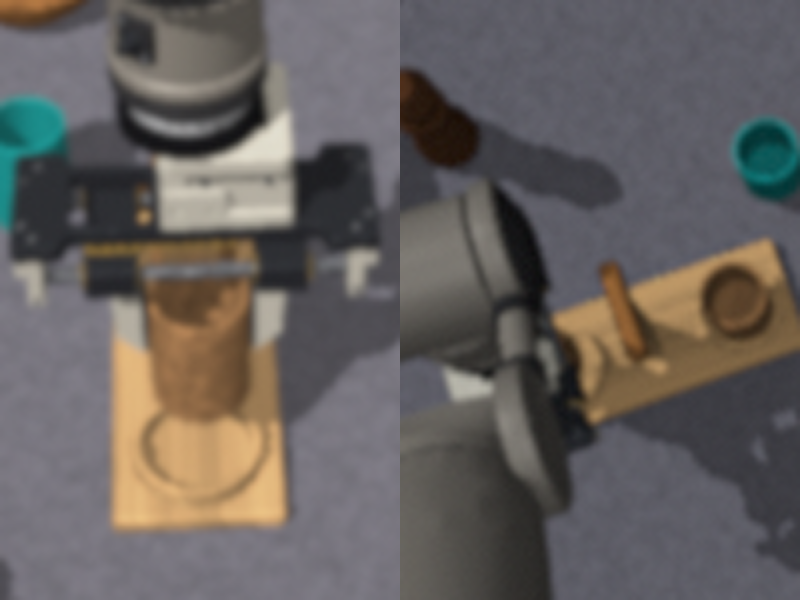

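Crop: the tumbler hangs upright over the ring. Its base is lowest at crop (200,420) and the ring is centred near (203,453). I'll compare the model projections with these.

Run:
```python
from h import *
c=np.array([504,191.]);d=np.array([.385,-.923]);e=np.array([.923,.385])
def P(x,y,z):q=c+x*e+y*d;return [*q,z]
a=np.linspace(0,2*np.pi,72)
def ext(n,pts,off=(0,0)):
    q=np.array([proj(n,p) for p in pts]);q=(q-off)*4;return q.min(0),q.max(0)
so=(200,190)
print("corners side",[(proj("side",P(x,-125,z))-so)*4 for x in(50,-50) for z in(0,12)])
print("ring outer side",ext("side",[P(38*np.cos(t),-80+38*np.sin(t),24) for t in a],so))
print("ring inner side",ext("side",[P(33*np.cos(t),-80+33*np.sin(t),24) for t in a],so))
print("tumbler base side",ext("side",[[475.2+28*np.cos(t),261.8+28*np.sin(t),72] for t in a],so))
to=(146,175)
print("ring outer top0",ext("top",[P(38*np.cos(t),-80+38*np.sin(t),24) for t in a],to))
print("corners top0",[(proj("top",P(x,y,12))-to)*4 for x in(50,-50) for y in(-125,125)])
print("handle ends top", [(proj("top",P(x,0,163))-to)*4 for x in(40,-40)])
print("seated rim",ext("top",[P(28*np.cos(t),80+28*np.sin(t),87) for t in a],to))
```

```text
corners side [array([115.6, 530. ]), array([114.4, 516.8]), array([290.4, 522.4]), array([290.4, 509.2])]
ring outer side (array([134.4, 386.4]), array([265.2, 489.6]))
ring inner side (array([143.2, 392.8]), array([256.4, 482.8]))
tumbler base side (array([147.2, 340. ]), array([245.6, 415.6]))
ring outer top0 (array([ 50.4, 145.2]), array([140.8, 234.8]))
corners top0 [array([ 30.4, 154.8]), array([307.6,  56.4]), array([ 65.6, 265.2]), array([346., 164.])]
handle ends top [array([142.4,  81.2]), array([175.6, 178.8])]
seated rim (array([234.,  78.]), array([302.8, 146. ]))
```

The well, carrier and tumbler agree to about 2 mm, against 5 mm of clearance. Lowering.

```bash
python3 -m pendant '[[[0,0,-0.2],[0,0,0],0],[[0,0,-0.3],[0,0,0],0],[[0,0,-0.3],[0,0,0],0],[[0,0,-0.3],[0,0,0],0],[[0,0,-0.2],[0,0,0],0],[[0,0,-0.15],[0,0,0],0],[[0,0,-0.1],[0,0,0],0],[[0,0,-0.1],[0,0,0],0],[[0,0,0],[0,0,0],0],[[0,0,0],[0,0,0],0]]'
```

```text
time: 7.8
tool_pos: [474.5, 263.9, 80.3]
tcp_rot: [3.141, 0.0, 1.96]
contact_force: [0.1, 0.1, -1.0]
grip_width: 56.5
finger_force: 30.0
```

```bash
python3 -m pendant '[[[0,0,-0.05],[0,0,0],0],[[0,0,-0.05],[0,0,0],0],[[0,0,-0.05],[0,0,0],0],[[0,0,-0.05],[0,0,0],0],[[0,0,-0.04],[0,0,0],0],[[0,0,-0.03],[0,0,0],0],[[0,0,-0.03],[0,0,0],0],[[0,0,0],[0,0,0],0],[[0,0,0],[0,0,0],0],[[0,0,0],[0,0,0],0]]'
```

```text
time: 8.63
tool_pos: [474.5, 263.9, 71.3]
tcp_rot: [3.141, 0.0, 1.96]
contact_force: [1.5, -0.0, -0.1]
grip_width: 56.5
finger_force: 30.0
```

```bash
python3 -m pendant '[[[0,0,-0.02],[0,0,0],0],[[0,0,-0.02],[0,0,0],0],[[0,0,0],[0,0,0],0],[[0,0,0],[0,0,0],0],[[0,0,0],[0,0,0],0],[[0,0,0],[0,0,0],0],[[0,0,0],[0,0,0],0],[[0,0,0],[0,0,0],0],[[0,0,0],[0,0,0],0],[[0,0,0],[0,0,0],0]]'
python3 - <<'E'
from h import *
im=bot.capture("side"); im2=bot.capture("top")
r=lambda im,x,y:cv2.resize(im[y:y+150,x:x+100],None,fx=4,fy=4,interpolation=cv2.INTER_CUBIC)
cv2.imwrite("pics/c4.png",np.hstack([r(im,200,190),r(im2,130,130)]))
E
```

```text
time: 9.47
tool_pos: [474.5, 263.9, 70.2]
tcp_rot: [3.141, 0.0, 1.96]
contact_force: [0.9, -0.1, 2.4]
grip_width: 56.2
finger_force: 30.0
```

View pics/c4.png

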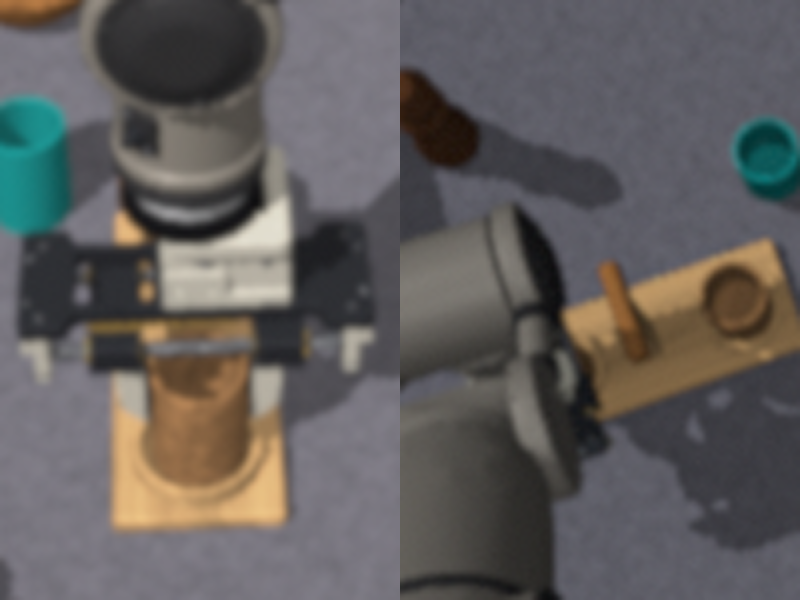

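The tumbler's base (crop 200,487) sits inside the ring (135–270) with light contact, and the carrier hasn't moved. Next I release it and retreat upward.

```bash
python3 -m pendant '[[[0,0,0],[0,0,0],0.3],[[0,0,0],[0,0,0],0.4],[[0,0,0],[0,0,0],0.6],[[0,0,0],[0,0,0],0.8],[[0,0,0],[0,0,0],1],[[0,0,0],[0,0,0],1],[[0,0,0],[0,0,0],1],[[0,0,0],[0,0,0],1],[[0,0,0.1],[0,0,0],1],[[0,0,0.3],[0,0,0],1]]'; python3 -m pendant '[[[0,0,0.6],[0,0,0],1],[[0,0,0.9],[0,0,0],1],[[0,0,0.9],[0,0,0],1],[[0,0,0.9],[0,0,0],1],[[0,0,0.9],[0,0,0],1],[[0,0,0.9],[0,0,0],1],[[0,0,0.9],[0,0,0],1],[[0,0,0.4],[0,0,0],1],[[0,0,0],[0,0,0],1],[[0,0,0],[0,0,0],1]]'
```

```text
time: 10.4
tool_pos: [473.7, 263.6, 81.4]
tcp_rot: [-3.139, -0.0, 1.96]
contact_force: [-0.1, 0.2, 0.9]
grip_width: 91.5
finger_force: 0.0
time: 11.23
tool_pos: [474.4, 263.9, 274.8]
tcp_rot: [3.14, 0.0, 1.96]
contact_force: [-0.2, -0.5, -1.7]
grip_width: 91.9
finger_force: 0.0
```

```bash
python3 -m pendant '[[[0.1,-0.24,0],[0,0,-0.5],1],[[0.1,-0.24,0],[0,0,-0.95],1],[[0.1,-0.24,0],[0,0,-0.95],1],[[0.1,-0.24,0],[0,0,-0.95],1],[[0.1,-0.24,0],[0,0,-0.95],1],[[0.1,-0.24,0],[0,0,-0.95],1],[[0.1,-0.24,0],[0,0,-0.95],1],[[0.1,-0.24,0],[0,0,-0.95],1],[[0.1,-0.24,0],[0,0,-0.95],1],[[0.1,-0.24,0],[0,0,-0.95],1]]'; python3 -m pendant '[[[0,0,0],[0,0,-0.95],1],[[0,0,0],[0,0,-0.95],1],[[0,0,0],[0,0,-0.95],1],[[0,0,0],[0,0,-0.6],1],[[0,0,-0.4],[0,0,-0.5],1],[[0,0,-0.6],[0,0,0],1],[[0,0,-0.6],[0,0,0],1],[[0,0,-0.4],[0,0,0],1],[[0,0,0],[0,0,0],1],[[0,0,0],[0,0,0],1]]'
python3 - <<'E'
from h import *
im=bot.capture("side"); im2=bot.capture("top");print(bot.get_obs()["tool_pos"])
r=lambda im,x,y:cv2.resize(im[y:y+150,x:x+100],None,fx=4,fy=4,interpolation=cv2.INTER_CUBIC)
cv2.imwrite("pics/c5.png",np.hstack([r(im,200,190),r(im2,130,130)]))
E
```

```text
time: 12.07
tool_pos: [503.7, 191.3, 272.2]
tcp_rot: [-3.14, 0.003, 0.868]
contact_force: [0.5, 0.1, -0.2]
grip_width: 92.1
finger_force: 0.0
time: 12.9
tool_pos: [503.6, 191.6, 212.6]
tcp_rot: [-3.141, 0.004, 0.4]
contact_force: [0.1, 0.0, 0.4]
grip_width: 91.8
finger_force: 0.0
[504.5961518  191.90370243 214.32127128]
```

View pics/c5.png

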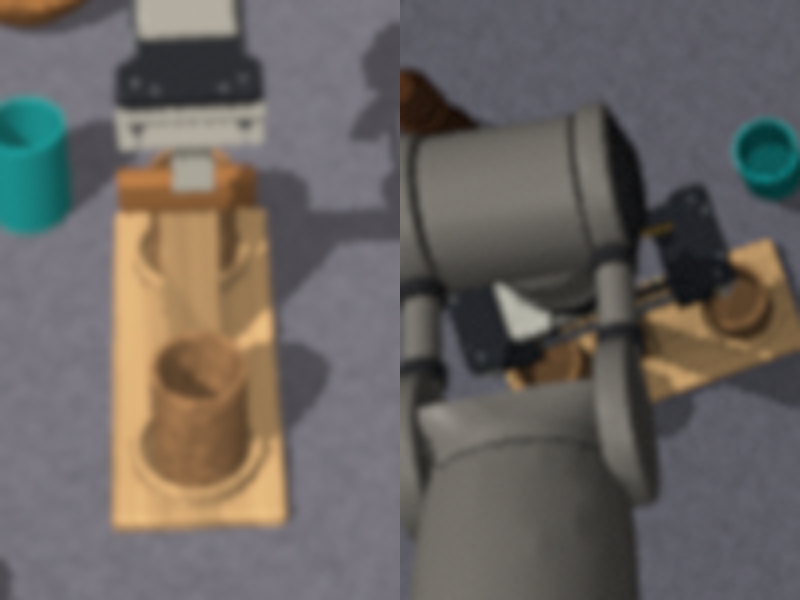

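The tumbler stands upright in the ring. The near finger (193,175) is centred in front of the handle (116–257). I'll lower and pinch.

```bash
python3 -m pendant '[[[0,0,-0.2],[0,0,0],1],[[0,0,-0.4],[0,0,0],1],[[0,0,-0.5],[0,0,0],1],[[0,0,-0.5],[0,0,0],1],[[0,0,-0.4],[0,0,0],1],[[0,0,-0.2],[0,0,0],1],[[0,0,0],[0,0,0],0.6],[[0,0,0],[0,0,0],0.3],[[0,0,0],[0,0,0],0],[[0,0,0],[0,0,0],-0.2]]'; python3 -m pendant '[[[0,0,0],[0,0,0],-0.3],[[0,0,0],[0,0,0],-0.4],[[0,0,0],[0,0,0],-0.5],[[0,0,0],[0,0,0],-0.55],[[0,0,0],[0,0,0],-0.6],[[0,0,0],[0,0,0],-0.65],[[0,0,0],[0,0,0],-0.7],[[0,0,0],[0,0,0],-1],[[0,0,0],[0,0,0],-1],[[0,0,0],[0,0,0],-1]]'
```

```text
time: 13.83
tool_pos: [505.0, 192.0, 149.0]
tcp_rot: [3.141, -0.002, 0.4]
contact_force: [0.1, 0.6, 0.2]
grip_width: 69.8
finger_force: 0.0
time: 14.67
tool_pos: [504.4, 191.9, 148.0]
tcp_rot: [-3.142, 0.0, 0.4]
contact_force: [0.3, 1.0, 0.1]
grip_width: 15.8
finger_force: 30.0
```

```bash
python3 -m pendant '[[[0,0,0.03],[0,0,0],-1],[[0,0,0.06],[0,0,0],-1],[[0,0,0.1],[0,0,0],-1],[[0,0,0.12],[0,0,0],-1],[[0,0,0.12],[0,0,0],-1],[[0,0,0.1],[0,0,0],-1],[[0,0,0.08],[0,0,0],-1],[[0,0,0.05],[0,0,0],-1],[[0,0,0],[0,0,0],-1],[[0,0,0],[0,0,0],-1]]'
python3 - <<'E'
from h import *
im=bot.capture("side"); o=bot.get_obs();print(o["tool_pos"],o["tcp_rot"],o["contact_force"],o["moment"])
cv2.imwrite("pics/c6.png",cv2.resize(im[170:340,160:340],None,fx=3,fy=3,interpolation=cv2.INTER_CUBIC))
E
```

```text
time: 15.5
tool_pos: [504.4, 191.9, 167.9]
tcp_rot: [3.141, -0.0, 0.4]
contact_force: [-1.1, 0.2, -4.8]
grip_width: 15.7
finger_force: 30.0
[504.33280122 191.84903173 167.76502833] [3.14155345e+00 1.98424532e-04 3.99791424e-01] [ 0.51794278  0.44798076 -5.57201772] [ 0.03752297 -0.00963908 -0.02253945]
```

View pics/c6.png

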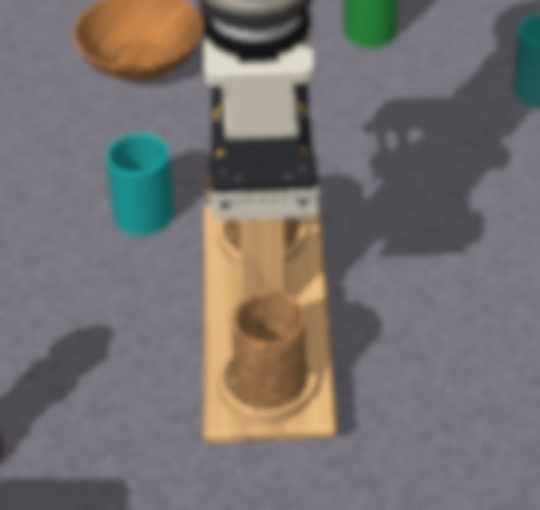

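The carrier is airborne and level (moments near zero, about 5.6 N of weight), and the tumbler stands in the ring at (268,360). I'll lift the rest of the way.

```bash
python3 -m pendant '[[[0,0,0.06],[0,0,0],-1],[[0,0,0.15],[0,0,0],-1],[[0,0,0.25],[0,0,0],-1],[[0,0,0.35],[0,0,0],-1],[[0,0,0.4],[0,0,0],-1],[[0,0,0.4],[0,0,0],-1],[[0,0,0.4],[0,0,0],-1],[[0,0,0.33],[0,0,0],-1],[[0,0,0.25],[0,0,0],-1],[[0,0,0.15],[0,0,0],-1]]'; python3 -m pendant '[[[0,0,0.05],[0,0,0],-1],[[0,0,0],[0,0,0],-1],[[0,0,0],[0,0,0],-1],[[0,0,0],[0,0,0],-1],[[0,0,0],[0,0,0],-1],[[0,0,0],[0,0,0],-1],[[0,0,0],[0,0,0],-1],[[0,0,0],[0,0,0],-1],[[0,0,0],[0,0,0],-1],[[0,0,0],[0,0,0],-1]]'
python3 - <<'E'
from h import *
im=bot.capture("side"); im2=bot.capture("top"); o=bot.get_obs();print(o["tool_pos"],o["tcp_rot"],o["contact_force"],o["moment"])
r=lambda im,x,y:cv2.resize(im[y:y+180,x:x+130],None,fx=3,fy=3,interpolation=cv2.INTER_CUBIC)
cv2.imwrite("pics/c7.png",np.hstack([r(im,180,150),r(im2,120,120)]))
E
```

```text
time: 16.38
tool_pos: [504.7, 192.0, 251.4]
tcp_rot: [3.141, -0.002, 0.4]
contact_force: [-0.0, 0.1, -4.9]
grip_width: 15.9
finger_force: 30.0
time: 17.22
tool_pos: [504.4, 191.9, 251.5]
tcp_rot: [3.141, -0.0, 0.4]
contact_force: [0.1, -0.4, -4.8]
grip_width: 16.1
finger_force: 30.0
[504.43513211 191.86864868 251.55957828] [ 3.14147664e+00 -2.43458591e-05  3.99792476e-01] [-0.03753156 -0.03596336 -4.54946889] [ 0.03534227 -0.00631184  0.00383358]
```

View pics/c7.png

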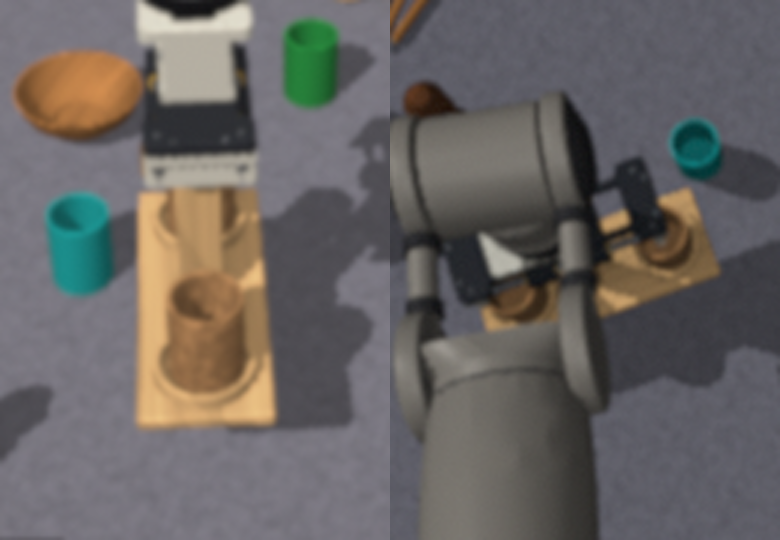

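Both tumblers are in: the placed one at side (207,330), the seated one at top (662,238). The carrier hangs level about 103 mm up and steady, so I'm handing in.

```bash
python3 -c "
from plant import bot
print(bot.close_job())"
```

```text
the job is handed in; nothing more can be done
None
```

The loose tumbler is in the empty well, and the arm is holding the carrier level by its handle about 10 cm above the table with both tumblers in it; the job is handed in.

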